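# Clear the alignment pin and hold the sample cell in the light gauge

## Task

Draw the alignment pin straight up out of its bore in the light gauge and leave it standing upright in the open notch on the gauge's side, its collar fully down on the notch's top. Then take the rectangular glass sample cell out of the wooden rack by its two frosted faces only, never touching its clear end windows or its stopper with the fingers, and hold it upright and still in the light path: midway between the two lenses, centred on them in height and sideways, a clear window facing each lens, touching nothing but the fingers. The program finishes while still holding it there; leave the two vials and all other things on the table where they are.

Things in the scene. Friction and masses are not known exactly. Their poses are not given: they have to be found in the camera images.
- light_path (a point): Point midway between the light gauge's two lenses, 100 mm above the table. y runs along the light path from lens to lens, z up, x towards the notch. The lenses are 84 mm apart (42 mm each side of this point). Between the black heads it is open above and on both x sides.
- bore (a point): Mouth of the pin's bore in the base's top, 40 mm above the table, straight below light_path; 11.6 mm across, 36 mm deep. Axes as light_path.
- notch (a point): Parking notch on the gauge's +x side, 67 mm from the bore; point on its centre line at its top, 40 mm above the table. Vertical slot 16 mm wide in y, between two prongs each 22 mm wide, cut through down to the table; it runs 22 mm inwards to the base and 23 mm outwards (+x) to its open end. The collar rests on the prongs; parked within 17 mm of this point along x is good. Axes as light_path.
- pin_head (a point): Steel alignment pin: point on its axis in its ribbed grip head, z up along it. Head 16 mm diameter, from 20 mm below this point to 16 mm above. Starts 95 mm above the table, in the light path, the pin standing loose in the bore, collar on the base; no catch, the tip is clear once raised 35 mm. Parked, this point is 55 mm above the notch point.
- pin: The pin, origin at its tip, z towards the head. Shank 10 mm diameter from 0 to 35 mm, collar 24 mm diameter from 35 to 41 mm, stem 10 mm diameter to 70 mm, grip head 16 mm diameter from 70 to 106 mm. About 70 g.
- cell_center (a point): Rectangular glass sample cell: its centre, half-way up, z up. 22 mm in x, 32 mm in y, 72 mm tall (36 mm up and down), small white stopper on top. The faces at +x and -x (28 mm wide) are frosted, whitish: grip these. Those at +y and -y are the clear windows for the light; either may face either lens. Starts in a rack pocket, this point 42 mm above the table.
- cell: The glass sample cell, origin at the centre of its underside, axes as cell_center. About 85 g.
- windows: The clear parts of the cell that the fingers must not touch: its two end windows (16 mm wide, projecting 2 mm) and its stopper (14 x 20 mm, 5 mm high). Origin and axes as cell.
- gauge: Fixed light gauge: aluminium base 90 mm in x, 200 mm in y, top 40 mm above the table; on it two black heads, square at +y and round finned at -y, each 44 mm wide in x, 46 to 100 mm from the centre in y, top 122 mm above the table. Origin on the table below the bore; axes as light_path.
- rack: Fixed wooden rack, 56 mm in x, 190 mm in y, top 18 mm above the table; three pockets along y at -62, 0, 62 mm, each 24 x 34 mm, floor 6 mm above the table. Origin on the table under its centre. The cell is in one pocket, the vials in the others, in any order. The cell's axes are parallel to the rack's: frosted faces look to the rack's long sides, which are free.
- vial1: Round glass vial, 22 mm diameter, 55 mm tall, white cap; stands in a rack pocket. Leave alone. Origin at its underside.
- vial2: A second vial, the same. Leave alone.
- glue_pot: Small jar, 36 mm diameter, 45 mm tall, standing on the table. Leave alone. Origin at its underside.
- ink_tin: Tin, 72 mm diameter, 60 mm tall, towards the back. Leave alone. Origin at its underside.
- tape_roll: Roll of paper tape lying flat, 90 mm diameter, 24 mm tall. Leave alone. Origin at its underside.
- bird1: Flat olive-painted cut-out bird, about 115 x 65 x 4 mm, lying on the table. Leave alone. Origin under its middle.
- bird2: Another such bird. Leave alone.
- brush: Flat paint brush about 200 mm long, 42 mm wide, lying on the table on the robot's right. Leave alone. Origin under its middle.
Things that resemble listed ones, but are neither listed nor needed, are in the scene too. Leave any pink or red look-alike of the pin alone. Leave any yellow look-alike of the rack alone.

How it is judged (in metres and radians):
On the way, in this order (a step that is already met when the one before it is completed fails the run):
1. the pin stands in the side notch, collar down, let go (x of pin_head in the frame of notch between -0.019 and 0.017 m and y of pin_head in the frame of notch between -0.008 and 0.008 m and z of pin_head in the frame of notch between 0.051 and 0.059 m and angle between pin_head's own z axis and vertical below 0.12 rad and contact force between the fingers and pin below 0.1 N), for 0.2 s.
2. the cell is held in the light path (x of cell_center in the frame of light_path between -0.006 and 0.006 m and y of cell_center in the frame of light_path between -0.012 and 0.012 m and z of cell_center in the frame of light_path between -0.012 and 0.012 m and angle between the y axis of cell_center and the y axis of light_path, either way round below 0.14 rad and angle between cell_center's own z axis and vertical below 0.12 rad and linear speed of cell below 0.02 m/s and contact force between the fingers and cell above 1 N and contact force between cell and gauge below 0.1 N and contact force between cell and rack below 0.1 N and contact force between cell and pin below 0.1 N), for 0.2 s.
At the end, for the whole second after the job is handed in: Pin let go in the notch: within 17 mm along it, collar down within 4 mm, upright within 7 deg. Cell held still by the fingers alone: centre within 6 mm sideways, 12 mm along the path and in height of the mid-point between the lenses, windows to them within 8 deg, upright within 7 deg (all of step 1 and all of step 2); the arm keeps its last pose, push and grip.
It fails at once if the fingers touch the cell's clear windows or its stopper (contact force between the fingers and windows above 0.3 N).
It fails at once if a bystander is moved more than 30 mm (distance of any of vial1, vial2, glue_pot, ink_tin, tape_roll, bird1, bird2, brush from where it was at the start of the episode above 0.03 m).
It also fails if it takes over 50 s, if anything falls off the work surface, if the arm or the gripper's body presses on something with over 40 N, if the wrist force passes 120 N, or if a joint passes its speed limit or range.

## Robot

A 6-joint arm with a two-finger parallel gripper is mounted at the origin on the work surface. World frame = base frame: x ahead of the robot, y to its left, z up, the work surface at z = 0. Lengths are in m, angles in degrees, forces in N, time in s.
With the tool pointing down it reaches from about 0.25 to 0.725 m from the base axis. Payload 9.7 kg.
Tool frame: the origin (TCP) lies at the very end of the fingers, on their centre line; the grasp point (between the pads) lies 19 mm behind it; z points along the fingers, y is the line along which they close (so a half turn about z gives the same grasp; the last joint's range is limited). The gripper opens to 85 mm and grips with 20 to 120 N. Pads are 22 mm wide; open, the fingers measure 114 mm over their backs; the gripper's body (76 mm by 85 mm) begins 54 mm behind the grasp point. The pads swing forward as they close: fully open they stand 13 mm farther back than shut.
Start: joints at [-77.349, 4.979, 10.078, 95.1, 0, 90], TCP at [0.12, -0.537, 0.231] pointing down, gripper open.
Joint ranges: [-179.16, 179.16], [-48.56, 103.87], [-65.8, 70.77], [-126.05, 130.52], [-82.76, 87.17], [-180, 180]. Speed limits (degrees/s): [127.2, 127.2, 147.25, 180, 180, 180].

## Interface

Orientations are given as [roll, pitch, yaw] about the fixed x, y, z axes, in that order (R = Rz(yaw) Ry(pitch) Rx(roll)).
In Python, from workcell import telemetry, optics, workorder gives the robot as it stands.
- The arm moves only by the shell command python3 -m handwheel 'ROWS' [FORCE]. ROWS is JSON, a list of rows, each an object of numbers: "tx", "ty", "tz": the shift along the tool's x, y, z in m; "ax", "ay", "az": the turn, a rotation vector about the tool's x, y, z in degrees; "jaw": the gripper command: -1 is shut, 1 is fully open, values between are in proportion. A call has exactly 10 rows; each row shifts and turns the commanded pose from where the row before left it, along the tool's axes as they then stand; what a row does not reach is not made up. A row lasts 1/8 s, in which the tool goes at most 62.5 mm and 10.7 degrees, less where a joint would pass 70% of its speed; a pose out of reach is approached as far as the arm can. A call is refused whole if a number of a shift passes 0.0625 or a number of a turn 10.7, either way. A call with a gripper value outside its range is refused whole. The fingers move at their own pace and stop on an object; FORCE is the grip in N (left out, the last holds). Time passes only in rows, so rows that do not move let the fingers close, or fill a call up. It gives the time, the measured TCP pose, the force, the opening and the grip force at its end, in the units of the state.
- telemetry.get_obs(): the state, without advancing time (a new reading comes with each control period).
- optics.camera(name): name is "side" or "top" or "wrist"; returns a dict with "color" (480x640x3 uint8, red, green, blue), "K" (3x3 intrinsics, pixels), "extrinsics" (4x4, takes a point from camera to world coordinates); the wrist camera has in their place "mount" (4x4, takes a point from camera to tool coordinates, whose origin is the TCP and whose axes are the flange's). Camera axes: x right, y down, z forward; pixel columns grow to the right and rows downward; lengths in m; the calibration is good to about 2 mm. A picture is of the moment at which its call begins: read the wrist's pose just before it. There is no depth.
- workorder.job_done(): hands the job in; it is judged then, once.
The state is a dict: "time": time; "q": joint angles; "qd": joint speeds; "joint_efforts": joint torques, N m; "ee_pos": TCP position; "tcp_rot": TCP orientation; "wrist_force": force on the tool from outside, world axes, zero at the start; "torque": the same for the moment, N m; "opening": finger opening in m; "grasp_force": force on a finger pad.
Only numpy, scipy, OpenCV 4.12 (cv2) and the standard library are available. Lean on these libraries where they do the work, as an engineer would, in place of code of your own. Each camera call takes 0.05 s, during which the arm holds its last target. There are 200 camera calls.

## Working session

There is one attempt and no reset: what is moved stays moved. The work goes in short steps, Python scripts to look and compute and a shell command to move; the robot and the scene stay as the last step left them, time stands still between calls to the robot, and variables do not carry over. Pictures are saved under pics/ and viewed, at most 10 in all, crops included, and the job is handed in when it is done.

```bash
mkdir -p pics; ls
cat > h.py <<'E'
import numpy as np, cv2
from scipy.spatial.transform import Rotation as R
from workcell import telemetry, optics, workorder
def snap(n,f):
    o=telemetry.get_obs(); c=optics.camera(n); cv2.imwrite('pics/'+f+'.png',c['color'][:,:,::-1]); 
    E=c['extrinsics'] if 'extrinsics' in c else tool(o)@np.array(c['mount'])
    np.savez('pics/'+f+'.npz',K=c['K'],E=E); return c
def tool(o):
    T=np.eye(4);T[:3,:3]=R.from_euler('xyz',o['tcp_rot'],degrees=True).as_matrix();T[:3,3]=o['ee_pos'];return T
def px(f,u,v,z):
    d=np.load('pics/'+f+'.npz');K,E=d['K'],np.array(d['E'])
    r=E[:3,:3]@np.linalg.solve(K,[u,v,1]);p=E[:3,3];return p+r*(z-p[2])/r[2]
def proj(f,P):
    d=np.load('pics/'+f+'.npz');K,E=d['K'],np.array(d['E'])
    P=np.atleast_2d(P);c=(P-E[:3,3])@E[:3,:3];q=c@K.T;return q[:,:2]/q[:,2:]
def crop(f,x0,y0,x1,y1,s,out):
    im=cv2.imread('pics/'+f+'.png')[y0:y1,x0:x1];cv2.imwrite('pics/'+out+'.png',cv2.resize(im,None,fx=s,fy=s,interpolation=cv2.INTER_CUBIC))
E
python3 - <<'E'
from h import *
o=telemetry.get_obs();print(o)
for n in('top','side'):
    c=snap(n,n+'0');print(n,c['K'],c['extrinsics'])
c=snap('wrist','w0');print(c['mount'])
E
```

```text
pics
{'time': 0.0, 'q': array([-7.73511190e+01,  5.01036772e+00,  1.00325643e+01,  9.50986721e+01,
        4.58873165e-04,  9.00014493e+01]), 'qd': array([-0.00059625, -0.04750614, -0.07667021, -0.04815418,  0.0134407 ,
        0.013567  ]), 'joint_efforts': array([ 1.31346911e-03, -5.20391822e+01,  4.64801538e+01,  1.65299722e-02,
       -8.77032539e-05,  7.53246894e-06]), 'ee_pos': array([ 0.1203874 , -0.53642172,  0.23057317]), 'tcp_rot': array([-1.79923524e+02, -4.56938270e-04,  1.26474311e+01]), 'wrist_force': array([-6.87027732e-02, -1.84583907e-04, -3.65817686e-01]), 'torque': array([ 0.02163778,  0.00076514, -0.02650457]), 'grasp_force': 0.0, 'opening': 0.085619288689497}
top [[568.29269396   0.         317.83338091]
 [  0.         568.29269396 237.90755725]
 [  0.           0.           1.        ]] [[-0.00423407 -0.98803797  0.15415263  0.38849172]
 [-0.99998339  0.00358072 -0.00451569  0.0118221 ]
 [ 0.00390969 -0.15416919 -0.98803673  1.11445447]
 [ 0.          0.          0.          1.        ]]
side [[562.06841604   0.         320.61811391]
 [  0.         562.06841604 238.04414863]
 [  0.           0.           1.        ]] [[ 0.99676161 -0.02598476  0.07609915  0.43703151]
 [-0.07707051 -0.57872283  0.81187439 -0.90891653]
 [ 0.02294395 -0.81511022 -0.57885136  0.7531494 ]
 [ 0.          0.          0.          1.        ]]
[[-1.12467064e-03 -9.48416184e-01 -3.17025988e-01  8.12821016e-02]
 [ 9.99998992e-01 -1.34132206e-03  4.65141822e-04 -3.36159471e-04]
 [-8.66381985e-04 -3.17025146e-01  9.48416737e-01 -1.43001727e-01]
 [ 0.00000000e+00  0.00000000e+00  0.00000000e+00  1.00000000e+00]]
```

View pics/top0.png

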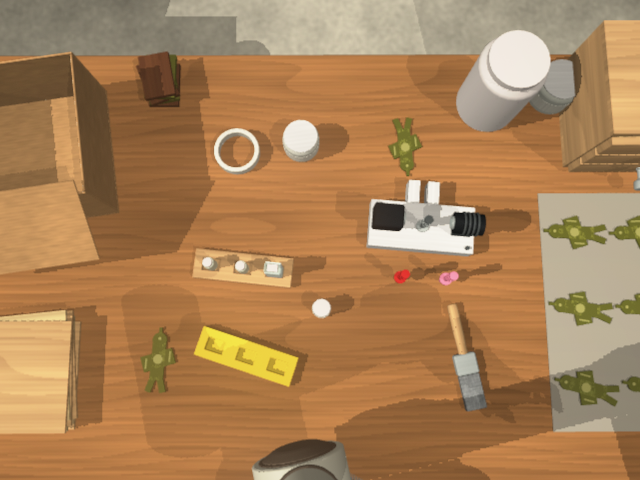

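View pics/side0.png

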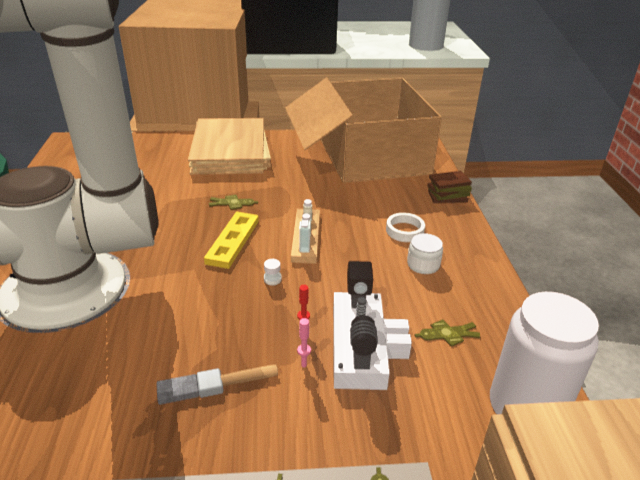

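Top view: gauge at (425,225) with its prongs at (413,192) and (432,192). Candidates:
- **Pin:** steel one in the gauge (428,221), red look-alike (401,275), pink look-alike (448,277). I choose the steel one.
- **Rack:** wooden (243,268), yellow (246,355). I choose the wooden one.
- **Cell:** the rectangular one at (273,268). The round vials are at (208,263) and (240,266).

Next is a close crop to check these.

Run:
```python
from h import *
crop('top0',360,170,490,260,6,'a');crop('top0',185,240,305,295,6,'b')
a=cv2.imread('pics/a.png');b=cv2.imread('pics/b.png')
b=cv2.copyMakeBorder(b,0,0,0,a.shape[1]-b.shape[1],cv2.BORDER_CONSTANT)
im=np.vstack([a,b]);print(im.shape);cv2.imwrite('pics/ab.png',cv2.resize(im,None,fx=.68,fy=.68,interpolation=cv2.INTER_AREA))
```

```text
(870, 780, 3)
```

View pics/ab.png

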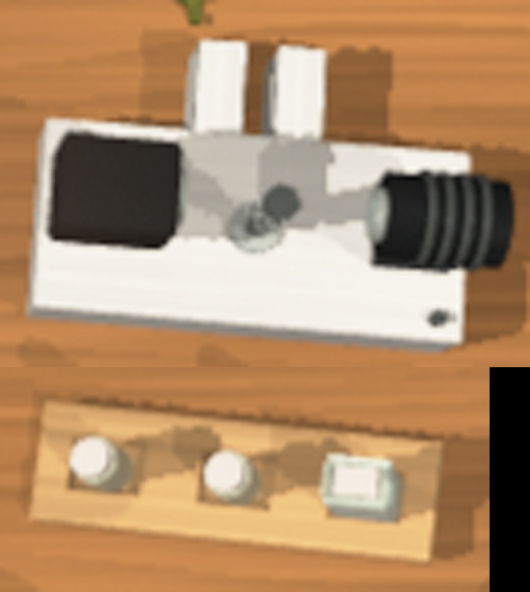

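The crop confirms the choices: the steel pin is between the heads (head ≈ crop (282,202)), and the notch lies between the prongs (crop (200–325, 40–135)). The cell has a rectangular stopper and stands in the right-hand pocket at crop (360,485). Now I compute the poses.

```bash
cat >> h.py <<'E'
def fit(f,L,uv,z):
    P=np.array([px(f,u,v,z)[:2] for u,v in uv]);L=np.array(L,float)
    a=P-P.mean(0);b=L-L.mean(0);th=np.arctan2((b[:,0]*a[:,1]-b[:,1]*a[:,0]).sum(),(a*b).sum())
    Rm=np.array([[np.cos(th),-np.sin(th)],[np.sin(th),np.cos(th)]]);t=P.mean(0)-Rm@L.mean(0)
    print(f,'org',t.round(4),'yaw',np.degrees(th).round(2),'res mm',((P-(L@Rm.T+t))*1e3).round(1).tolist());return t,th
E
python3 - <<'E'
from h import *
g=[(360+u/4.08,170+v/4.08) for u,v in[(48,120),(470,154),(462,338),(34,308)]]
t,th=fit('top0',[(.045,.1),(.045,-.1),(-.045,-.1),(-.045,.1)],g,.04)
r=[(185+u/4.08,240+(v-367)/4.08) for u,v in[(45,402),(442,438),(432,557),(32,517)]]
t2,th2=fit('top0',[(.028,.095),(.028,-.095),(-.028,-.095),(-.028,.095)],r,.018)
for nm,(x,y),tt,h in[('notch',(.067,0),t,th),('cell',(0,-.062),t2,th2)]:
    print(nm,tt+np.array([np.cos(h)*x-np.sin(h)*y,np.sin(h)*x+np.cos(h)*y]))
print('pin head top',px('top0',360+282/4.08,170+202/4.08,.111))
print('stopper',px('top0',185+357/4.08,240+(480-367)/4.08,.083))
E
```

```text
top0 org [ 0.5781 -0.1935] yaw -4.68 res mm [[-0.0, -0.2], [-0.8, -0.5], [1.1, 0.0], [-0.3, 0.7]]
top0 org [0.5026 0.1515] yaw -5.6 res mm [[-0.3, 0.6], [0.3, 0.3], [-0.6, -0.5], [0.6, -0.3]]
notch [ 0.64488986 -0.19897243]
cell [0.49649987 0.08978836]
pin head top [ 0.57779631 -0.19294933  0.111     ]
stopper [0.49480148 0.08991576 0.083     ]
```

```bash
python3 -m handwheel '[{"tx":0.0522,"ty":-0.0234,"jaw":1},{"tx":0.0522,"ty":-0.0234,"jaw":1},{"tx":0.0522,"ty":-0.0234,"jaw":1},{"tx":0.0522,"ty":-0.0234,"jaw":1},{"tx":0.0522,"ty":-0.0234,"jaw":1},{"tx":0.0522,"ty":-0.0234,"jaw":1},{"tx":0.0522,"ty":-0.0234,"jaw":1},{"tx":0.0522,"ty":-0.0234,"jaw":1},{"tx":0.0522,"ty":-0.0234,"jaw":1},{"tx":0.0522,"ty":-0.0234,"jaw":1}]' 40
python3 -m handwheel '[{"az":-9.1,"jaw":1},{"az":-9.1,"jaw":1},{"az":-9.1,"jaw":1},{"az":-9.1,"jaw":1},{"az":-9.1,"jaw":1},{"az":-9.1,"jaw":1},{"az":-9.1,"jaw":1},{"az":-9.0,"jaw":1},{"jaw":1},{"jaw":1}]'
python3 - <<'E'
from h import *
snap('wrist','w1')
E
```

```text
$[0]: bad value
$[0]: bad value
```

View pics/w1.png

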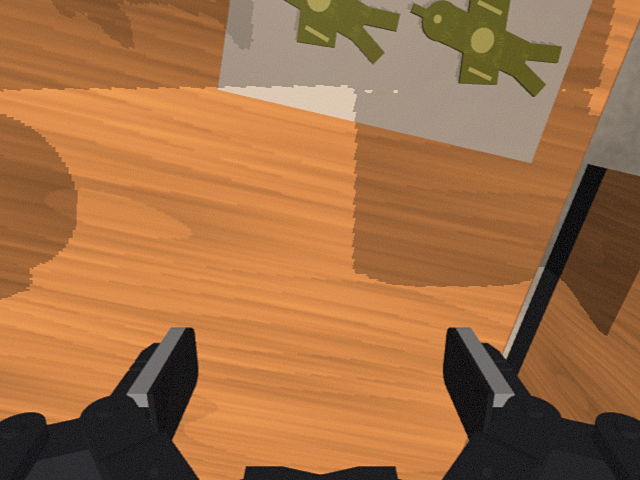

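Both calls were refused, probably because each row needs every key. The picture therefore still shows the start pose: bare table, fingers at (170,370) and (470,370). I'll send full rows.

```bash
python3 -m handwheel '[{"tx":0.0522,"ty":-0.0234,"tz":0,"ax":0,"ay":0,"az":0,"jaw":1},{"tx":0.0522,"ty":-0.0234,"tz":0,"ax":0,"ay":0,"az":0,"jaw":1},{"tx":0.0522,"ty":-0.0234,"tz":0,"ax":0,"ay":0,"az":0,"jaw":1},{"tx":0.0522,"ty":-0.0234,"tz":0,"ax":0,"ay":0,"az":0,"jaw":1},{"tx":0.0522,"ty":-0.0234,"tz":0,"ax":0,"ay":0,"az":0,"jaw":1},{"tx":0.0522,"ty":-0.0234,"tz":0,"ax":0,"ay":0,"az":0,"jaw":1},{"tx":0.0522,"ty":-0.0234,"tz":0,"ax":0,"ay":0,"az":0,"jaw":1},{"tx":0.0522,"ty":-0.0234,"tz":0,"ax":0,"ay":0,"az":0,"jaw":1},{"tx":0.0522,"ty":-0.0234,"tz":0,"ax":0,"ay":0,"az":0,"jaw":1},{"tx":0.0522,"ty":-0.0234,"tz":0,"ax":0,"ay":0,"az":0,"jaw":1}]' 40
```

```text
time: 1.45
ee_pos: [0.5799, -0.1926, 0.2312]
tcp_rot: [180.0, 0.0, 12.7]
wrist_force: [0.3, -0.8, 0.9]
opening: 0.0854
grasp_force: 0.0
```

```bash
python3 -m handwheel '[{"tx":0,"ty":0,"tz":0,"ax":0,"ay":0,"az":-9.1,"jaw":1},{"tx":0,"ty":0,"tz":0,"ax":0,"ay":0,"az":-9.1,"jaw":1},{"tx":0,"ty":0,"tz":0,"ax":0,"ay":0,"az":-9.1,"jaw":1},{"tx":0,"ty":0,"tz":0,"ax":0,"ay":0,"az":-9.1,"jaw":1},{"tx":0,"ty":0,"tz":0,"ax":0,"ay":0,"az":-9.1,"jaw":1},{"tx":0,"ty":0,"tz":0,"ax":0,"ay":0,"az":-9.1,"jaw":1},{"tx":0,"ty":0,"tz":0,"ax":0,"ay":0,"az":-9.1,"jaw":1},{"tx":0,"ty":0,"tz":0,"ax":0,"ay":0,"az":-9.0,"jaw":1},{"tx":0,"ty":0,"tz":0,"ax":0,"ay":0,"az":0,"jaw":1},{"tx":0,"ty":0,"tz":0,"ax":0,"ay":0,"az":0,"jaw":1}]'
python3 - <<'E'
from h import *
snap('wrist','w2')
E
```

```text
time: 2.7
ee_pos: [0.5785, -0.194, 0.2312]
tcp_rot: [-180.0, -0.0, 85.2]
wrist_force: [0.8, -0.1, -0.9]
opening: 0.0851
grasp_force: 0.0
```

View pics/w2.png

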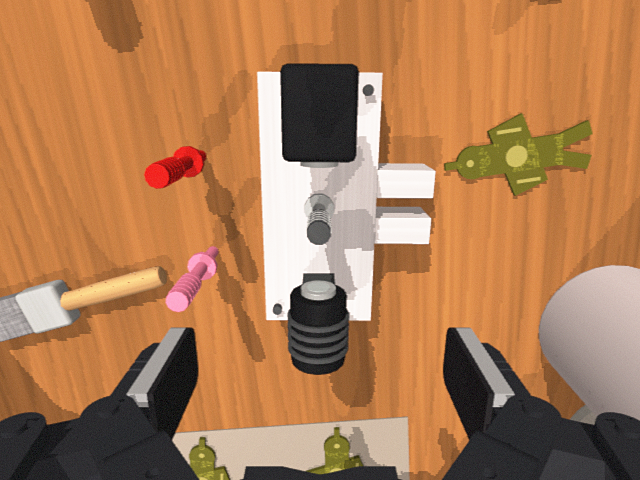

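The wrist view shows the gauge from above, with its base corners at about (258,73), (382,73), (371,320) and (267,320). The steel pin head's top is at about (319,234), and the prong outer ends are at (434,182) and (430,228).

Run:
```python
from h import *
t,th=fit('w2',[(-.045,.1),(.045,.1),(.045,-.1),(-.045,-.1)],[(258,73),(382,73),(371,320),(267,320)],.04)
print('pin',px('w2',319,234,.111)); print('notch', t+.067*np.array([np.cos(th),np.sin(th)]))
# prong inner edges at tops: slot mid outer end
print('slot',px('w2',432,202,.04), 'expected', t+.09*np.array([np.cos(th),np.sin(th)]))
print(telemetry.get_obs()['ee_pos'],telemetry.get_obs()['tcp_rot'])
```

```text
w2 org [ 0.5777 -0.1935] yaw -5.12 res mm [[0.3, -0.4], [-0.2, 0.0], [0.1, 0.3], [-0.2, 0.0]]
pin [ 0.57745264 -0.19325872  0.111     ]
notch [ 0.64438886 -0.19950273]
slot [ 0.66682303 -0.19634673  0.04      ] expected [ 0.66729703 -0.20155592]
[ 0.57851497 -0.19398676  0.23116944] [-1.79989136e+02 -2.67334038e-03  8.51918446e+01]
```

Run:
```python
from h import *
crop('w2',300,140,450,260,5,'w2c')
```

```text
(no output)
```

View pics/w2c.png

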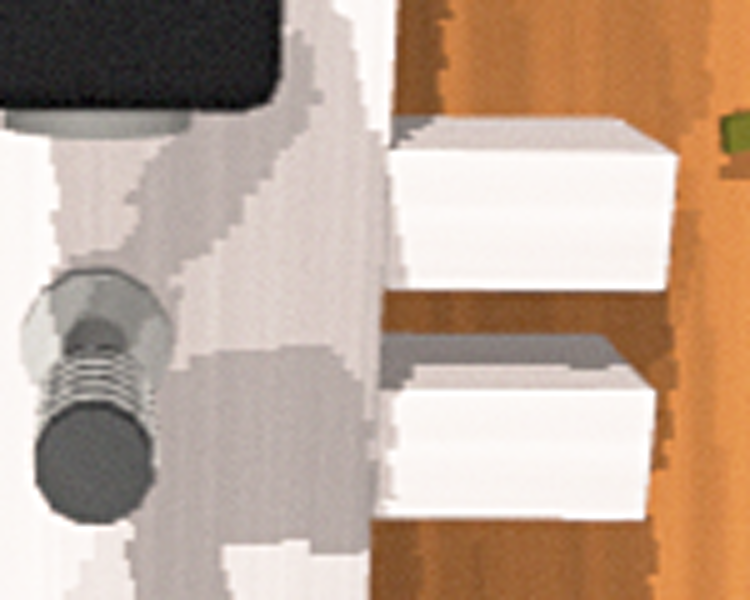

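The crop shows the prong top corners: upper prong (392,152), (678,155), (667,291), (384,289), and lower prong (384,388), (655,390), (644,520), (375,517). The pin head's top centre is at about (94,462).

Run:
```python
from h import *
f=lambda l:[(300+u/5,140+v/5) for u,v in l]
t,th=fit('w2',[(.045,.03),(.09,.03),(.09,.008),(.045,.008),(.045,-.008),(.09,-.008),(.09,-.03),(.045,-.03)],f([(392,152),(678,155),(667,291),(384,289),(384,388),(655,390),(644,520),(375,517)]),.04)
n=t+.067*np.array([np.cos(th),np.sin(th)]);print('notch',n)
p=px('w2',*f([(94,462)])[0],.111);c=px('w2',*f([(97,337)])[0],.046);print('pin',p,'collar',c)
o=telemetry.get_obs();Rt=tool(o)[:3,:3]
print('to pin, tool axes',Rt.T@(np.r_[.5777,-.1934,.078]-o['ee_pos']))
print('pin->notch, tool axes',Rt.T@np.r_[n-[.5777,-.1934],0])
```

```text
w2 org [ 0.5778 -0.1932] yaw -5.33 res mm [[0.3, -0.3], [-0.5, -0.4], [-0.2, 0.2], [0.1, 0.2], [0.9, -0.1], [-0.7, 0.1], [-0.5, 0.1], [0.5, 0.2]]
notch [ 0.64447499 -0.19938452]
pin [ 0.57741779 -0.19218402  0.111     ] collar [ 0.57778008 -0.19162654  0.046     ]
to pin, tool axes [ 0.00050923 -0.00083224  0.15316963]
pin->notch, tool axes [-3.66399093e-04  6.70416221e-02 -1.27291370e-05]
```

```bash
python3 -m handwheel '[{"tx":0.0005,"ty":-0.0008,"tz":0.03,"ax":0,"ay":0,"az":0,"jaw":1},{"tx":0,"ty":0,"tz":0.03,"ax":0,"ay":0,"az":0,"jaw":1},{"tx":0,"ty":0,"tz":0.03,"ax":0,"ay":0,"az":0,"jaw":1},{"tx":0,"ty":0,"tz":0.03,"ax":0,"ay":0,"az":0,"jaw":1},{"tx":0,"ty":0,"tz":0.032,"ax":0,"ay":0,"az":0,"jaw":1},{"tx":0,"ty":0,"tz":0,"ax":0,"ay":0,"az":0,"jaw":0},{"tx":0,"ty":0,"tz":0,"ax":0,"ay":0,"az":0,"jaw":-1},{"tx":0,"ty":0,"tz":0,"ax":0,"ay":0,"az":0,"jaw":-1},{"tx":0,"ty":0,"tz":0,"ax":0,"ay":0,"az":0,"jaw":-1},{"tx":0,"ty":0,"tz":0,"ax":0,"ay":0,"az":0,"jaw":-1}]' 40
```

```text
time: 4.0
ee_pos: [0.5784, -0.1936, 0.0805]
tcp_rot: [179.9, 0.0, 85.3]
wrist_force: [0.0, -0.1, 5.3]
opening: 0.0148
grasp_force: 39.0
```

```bash
python3 -m handwheel '[{"tx":0,"ty":0,"tz":-0.011,"ax":0,"ay":0,"az":0,"jaw":-1},{"tx":0,"ty":0,"tz":-0.012,"ax":0,"ay":0,"az":0,"jaw":-1},{"tx":0,"ty":0,"tz":-0.012,"ax":0,"ay":0,"az":0,"jaw":-1},{"tx":0,"ty":0,"tz":-0.012,"ax":0,"ay":0,"az":0,"jaw":-1},{"tx":0,"ty":0,"tz":0,"ax":0,"ay":0,"az":0,"jaw":-1},{"tx":0,"ty":0.016,"tz":0,"ax":0,"ay":0,"az":0,"jaw":-1},{"tx":0,"ty":0.017,"tz":0,"ax":0,"ay":0,"az":0,"jaw":-1},{"tx":0,"ty":0.017,"tz":0,"ax":0,"ay":0,"az":0,"jaw":-1},{"tx":0,"ty":0.017,"tz":0,"ax":0,"ay":0,"az":0,"jaw":-1},{"tx":0,"ty":0,"tz":0,"ax":0,"ay":0,"az":0,"jaw":-1}]' 40
python3 - <<'E'
from h import *
snap('wrist','w3');snap('side','s3')
a=cv2.imread('pics/w3.png');b=cv2.imread('pics/s3.png')[230:430,300:460]
b=cv2.resize(b,None,fx=2.0,fy=2.0,interpolation=cv2.INTER_CUBIC)
a=a[80:,120:520]
cv2.imwrite('pics/c3.png',np.hstack([a,b]))
E
```

```text
time: 5.25
ee_pos: [0.6449, -0.1988, 0.1251]
tcp_rot: [-179.9, -0.0, 85.4]
wrist_force: [-0.5, 0.4, -1.1]
opening: 0.0143
grasp_force: 39.2
```

View pics/c3.png

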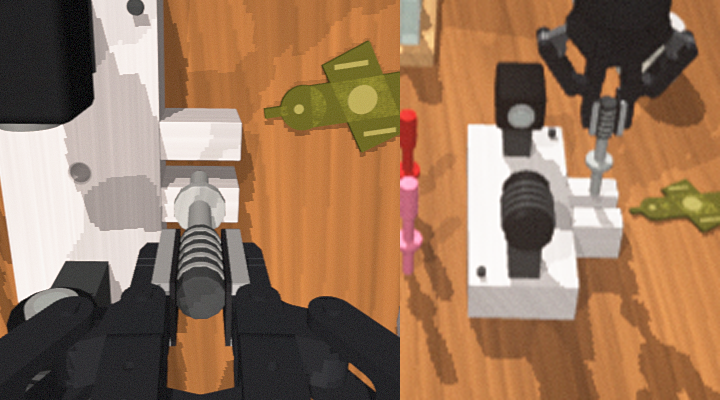

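The pin is held between the pads, head at crop (200,290), collar (200,206) and tip (200,178), with the prongs below it. Now I check how upright it is and its offset against the expected projection.

Run:
```python
from h import *
o=telemetry.get_obs();x,y,z=o['ee_pos'];dz=.0446
for n,h in[('tip',.005),('collar bot',.040),('collar top',.046),('head top',.111)]: print(n,proj('w3',[x,y,h+dz])-[120,80])
print('tip at crop(200,178) ->',px('w3',320,258,.005+dz), 'tcp',x,y)
print('slot pts',[px('w3',u+120,v+80,.04).round(4) for u,v in[(241,160),(240,182),(163,158)]])
```

```text
tip [[199.50872677 179.71059507]]
collar bot [[199.36886145 206.20399201]]
collar top [[199.34009032 211.65384023]]
head top [[198.8703898  300.62487426]]
tip at crop(200,178) -> [ 0.64439235 -0.19783939  0.0496    ] tcp 0.6440465557074546 -0.19880099061274337
slot pts [array([ 0.6677, -0.1926,  0.04  ]), array([ 0.6665, -0.2056,  0.04  ]), array([ 0.6246, -0.1879,  0.04  ])]
```

```bash
python3 -m handwheel '[{"tx":0,"ty":0,"tz":0.008,"ax":0,"ay":0,"az":0,"jaw":-1},{"tx":0,"ty":0,"tz":0.008,"ax":0,"ay":0,"az":0,"jaw":-1},{"tx":0,"ty":0,"tz":0.008,"ax":0,"ay":0,"az":0,"jaw":-1},{"tx":0,"ty":0,"tz":0.008,"ax":0,"ay":0,"az":0,"jaw":-1},{"tx":0,"ty":0,"tz":0.008,"ax":0,"ay":0,"az":0,"jaw":-1},{"tx":0,"ty":0,"tz":0.003,"ax":0,"ay":0,"az":0,"jaw":-1},{"tx":0,"ty":0,"tz":0.0015,"ax":0,"ay":0,"az":0,"jaw":-1},{"tx":0,"ty":0,"tz":0,"ax":0,"ay":0,"az":0,"jaw":-1},{"tx":0,"ty":0,"tz":0,"ax":0,"ay":0,"az":0,"jaw":-1},{"tx":0,"ty":0,"tz":0,"ax":0,"ay":0,"az":0,"jaw":-1}]'
```

```text
time: 6.6
ee_pos: [0.6447, -0.1989, 0.0821]
tcp_rot: [180.0, 0.0, 85.4]
wrist_force: [0.5, 0.9, -0.6]
opening: 0.0148
grasp_force: 39.2
```

```bash
python3 -m handwheel '[{"tx":0,"ty":0,"tz":0.001,"ax":0,"ay":0,"az":0,"jaw":-1},{"tx":0,"ty":0,"tz":0.0005,"ax":0,"ay":0,"az":0,"jaw":-1},{"tx":0,"ty":0,"tz":0,"ax":0,"ay":0,"az":0,"jaw":-1},{"tx":0,"ty":0,"tz":0,"ax":0,"ay":0,"az":0,"jaw":-1},{"tx":0,"ty":0,"tz":0,"ax":0,"ay":0,"az":0,"jaw":-0.5},{"tx":0,"ty":0,"tz":0,"ax":0,"ay":0,"az":0,"jaw":0},{"tx":0,"ty":0,"tz":0,"ax":0,"ay":0,"az":0,"jaw":0.3},{"tx":0,"ty":0,"tz":0,"ax":0,"ay":0,"az":0,"jaw":0.3},{"tx":0,"ty":0,"tz":0,"ax":0,"ay":0,"az":0,"jaw":0.3},{"tx":0,"ty":0,"tz":0,"ax":0,"ay":0,"az":0,"jaw":0.3}]'
python3 - <<'E'
from h import *
snap('wrist','w4');snap('side','s4')
a=cv2.imread('pics/w4.png');b=cv2.imread('pics/s4.png')[230:430,300:460]
b=cv2.resize(b,None,fx=2.0,fy=2.0,interpolation=cv2.INTER_CUBIC)
cv2.imwrite('pics/c4.png',np.hstack([a[80:,120:520],b]))
for h in(.005,.046,.111):print(proj('w4',[*telemetry.get_obs()['ee_pos'][:2],h])-[120,80])
E
```

```text
time: 7.85
ee_pos: [0.6445, -0.1989, 0.0802]
tcp_rot: [-180.0, 0.0, 85.4]
wrist_force: [-0.5, 0.0, -0.1]
opening: 0.0558
grasp_force: 0.0
[[200.92951203 179.66064102]]
[[201.15121707 211.67244447]]
[[201.76933015 300.9212684 ]]
```

View pics/c4.png

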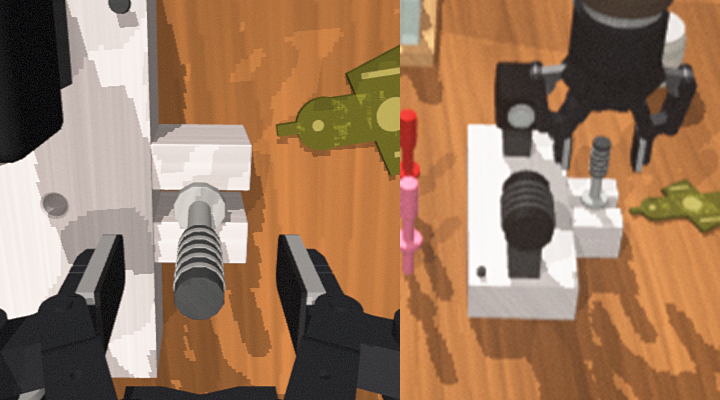

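The pin stands upright in the slot with its collar on the prongs. Its head top is at crop (199,298), about 1 mm from the expected position. The fingers are clear, so I go up and over to the rack.

```bash
python3 -m handwheel '[{"tx":0,"ty":0,"tz":-0.04,"ax":0,"ay":0,"az":0,"jaw":0.3},{"tx":0,"ty":0,"tz":-0.05,"ax":0,"ay":0,"az":0,"jaw":0.3},{"tx":0,"ty":0,"tz":-0.04,"ax":0,"ay":0,"az":0,"jaw":0.3},{"tx":0.046,"ty":-0.0286,"tz":0,"ax":0,"ay":0,"az":0,"jaw":0.5},{"tx":0.046,"ty":-0.0286,"tz":0,"ax":0,"ay":0,"az":0,"jaw":1},{"tx":0.046,"ty":-0.0286,"tz":0,"ax":0,"ay":0,"az":0,"jaw":1},{"tx":0.046,"ty":-0.0286,"tz":0,"ax":0,"ay":0,"az":0,"jaw":1},{"tx":0.046,"ty":-0.0286,"tz":0,"ax":0,"ay":0,"az":0,"jaw":1},{"tx":0.046,"ty":-0.0286,"tz":0,"ax":0,"ay":0,"az":0,"jaw":1},{"tx":0,"ty":0,"tz":0,"ax":0,"ay":0,"az":0.5,"jaw":1}]'
python3 - <<'E'
from h import *
snap('wrist','w5'); print(telemetry.get_obs()['ee_pos'], telemetry.get_obs()['tcp_rot'])
E
```

```text
time: 9.2
ee_pos: [0.4946, 0.0927, 0.211]
tcp_rot: [180.0, -0.0, 85.1]
wrist_force: [0.6, -1.0, -0.6]
opening: 0.0856
grasp_force: 0.0
[0.49542618 0.09136929 0.21080305] [ 1.79939215e+02 -1.10823782e-02  8.49744737e+01]
```

View pics/w5.png

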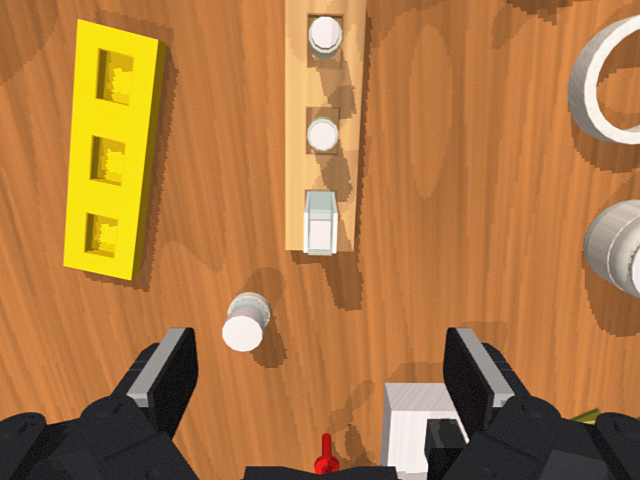

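The rack runs vertically in the image. The cell is in the pocket nearest the gripper, stopper at about (320,235), with the vials at (322,134) and (325,36). The rack's end corners are at (286,250) and (353,251).

Run:
```python
from h import *
im=cv2.imread('pics/w5.png')[210:260,295:345].astype(int)
m=((im.min(2)>200)).astype(np.uint8);n,l,s,c=cv2.connectedComponentsWithStats(m);i=1+s[1:,4].argmax();print(s[i],c[i]+[295,210])
print('stopper',px('w5',320,235,.083),px('w5',*(c[i]+[295,210]),.083))
a=px('w5',286,250,.018);b=px('w5',353,251,.018);print('rack end',a,b,np.linalg.norm(a-b))
d=(b-a)[:2]/np.linalg.norm((b-a)[:2]);y=np.array([-d[1],d[0]]);print('yaw',np.degrees(np.arctan2(d[1],d[0])),'cell',(a+b)[:2]/2+.033*y)
e=[px('w5',u,v,.018)[:2] for u,v in[(286,60),(286,250)]];f=e[0]-e[1];print('yaw edge',np.degrees(np.arctan2(-f[0],f[1])))
v=px('w5',322,134,.061);w=px('w5',325,36,.061);f=(w-v);print('vials',v,w,'yaw',np.degrees(np.arctan2(-f[0],f[1])),'-> cell',2*v-w)
for q in[(.4957,.0905)]:
  print(proj('w5',[[*q,.083],[*q,.078]]))
  t=tool(telemetry.get_obs());print(t[:3,:3].T@(np.r_[q,.028]-t[:3,3]))
```

```text
[ 14  11  22  29 570] [319.63859649 234.45789474]
stopper [0.49402881 0.09037007 0.083     ] [0.4938245  0.09076275 0.083     ]
rack end [0.4632727  0.05980144 0.018     ] [0.51831055 0.05408619 0.018     ] 0.05533379329129652
yaw -5.928468939105254 cell [0.49420009 0.08976732]
yaw edge -6.430438214583622
vials [0.50085559 0.15297429 0.061     ] [0.50772604 0.21130902 0.061     ] yaw -6.717144966708379 -> cell [0.49398513 0.09463956 0.061     ]
[[322.51342593 234.59977828]
 [322.4623896  232.38919664]]
[-8.77318183e-04  1.54979245e-04  1.82803147e-01]
```

```bash
python3 -m handwheel '[{"tx":-0.0014,"ty":-0.001,"tz":0.02,"ax":0,"ay":0,"az":1.0,"jaw":1},{"tx":0,"ty":0,"tz":0.034,"ax":0,"ay":0,"az":0,"jaw":1},{"tx":0,"ty":0,"tz":0.034,"ax":0,"ay":0,"az":0,"jaw":1},{"tx":0,"ty":0,"tz":0.034,"ax":0,"ay":0,"az":0,"jaw":1},{"tx":0,"ty":0,"tz":0.03,"ax":0,"ay":0,"az":0,"jaw":1},{"tx":0,"ty":0,"tz":0.02,"ax":0,"ay":0,"az":0,"jaw":1},{"tx":0,"ty":0,"tz":0.01,"ax":0,"ay":0,"az":0,"jaw":1},{"tx":0,"ty":0,"tz":0,"ax":0,"ay":0,"az":0,"jaw":1},{"tx":0,"ty":0,"tz":0,"ax":0,"ay":0,"az":0,"jaw":0},{"tx":0,"ty":0,"tz":0,"ax":0,"ay":0,"az":0,"jaw":-0.2}]' 30
```

```text
time: 10.5
ee_pos: [0.4954, 0.0889, 0.0292]
tcp_rot: [179.9, -0.0, 83.8]
wrist_force: [0.3, -0.9, 0.4]
opening: 0.0517
grasp_force: 0.0
```

```bash
python3 -m handwheel '[{"tx":0.0005,"ty":-0.0006,"tz":0,"ax":0,"ay":0,"az":0,"jaw":-0.2},{"tx":0,"ty":0,"tz":0,"ax":0,"ay":0,"az":0,"jaw":-0.4},{"tx":0,"ty":0,"tz":0,"ax":0,"ay":0,"az":0,"jaw":-0.5},{"tx":0,"ty":0,"tz":0,"ax":0,"ay":0,"az":0,"jaw":-0.6},{"tx":0,"ty":0,"tz":0,"ax":0,"ay":0,"az":0,"jaw":-0.8},{"tx":0,"ty":0,"tz":0,"ax":0,"ay":0,"az":0,"jaw":-1},{"tx":0,"ty":0,"tz":0,"ax":0,"ay":0,"az":0,"jaw":-1},{"tx":0,"ty":0,"tz":0,"ax":0,"ay":0,"az":0,"jaw":-1},{"tx":0,"ty":0,"tz":0,"ax":0,"ay":0,"az":0,"jaw":-1},{"tx":0,"ty":0,"tz":0,"ax":0,"ay":0,"az":0,"jaw":-1}]' 30
```

```text
time: 11.75
ee_pos: [0.4943, 0.0895, 0.0285]
tcp_rot: [180.0, -0.0, 83.9]
wrist_force: [-1.9, 1.0, 4.7]
opening: 0.0215
grasp_force: 31.0
```

```bash
python3 -m handwheel '[{"tx":0,"ty":0,"tz":-0.006,"ax":0,"ay":0,"az":0,"jaw":-1},{"tx":0,"ty":0,"tz":-0.012,"ax":0,"ay":0,"az":0,"jaw":-1},{"tx":0,"ty":0,"tz":-0.018,"ax":0,"ay":0,"az":0,"jaw":-1},{"tx":0,"ty":0,"tz":-0.02,"ax":0,"ay":0,"az":0,"jaw":-1},{"tx":0,"ty":0,"tz":-0.02,"ax":0,"ay":0,"az":0,"jaw":-1},{"tx":0,"ty":0,"tz":-0.02,"ax":0,"ay":0,"az":0,"jaw":-1},{"tx":0,"ty":0,"tz":-0.02,"ax":0,"ay":0,"az":0,"jaw":-1},{"tx":0,"ty":0,"tz":-0.016,"ax":0,"ay":0,"az":0,"jaw":-1},{"tx":0,"ty":0,"tz":-0.01,"ax":0,"ay":0,"az":0,"jaw":-1},{"tx":0,"ty":0,"tz":0,"ax":0,"ay":0,"az":-1,"jaw":-1}]' 30
python3 - <<'E'
from h import *
snap('wrist','w6')
t=tool(telemetry.get_obs());print(t[:3,3]);print(t[:3,:3].T@(np.r_[.5777,-.1934,.17]-t[:3,3]))
# stopper in the wrist view: expected centre if cell centred on TCP
p=t[:3,3];print(proj('w6',[p+[0,0,.083-.0285]]))
im=cv2.imread('pics/w6.png')[:,270:370].astype(int)
m=((im.min(2)>200)).astype(np.uint8);n,l,s,c=cv2.connectedComponentsWithStats(m)
for i in range(1,n):
  if s[i,4]>300: print(s[i]+[270,0,0,0,0],c[i]+[270,0])
E
```

```text
time: 13.0
ee_pos: [0.4945, 0.0894, 0.1709]
tcp_rot: [179.9, -0.0, 84.9]
wrist_force: [0.3, 0.1, -0.3]
opening: 0.0215
grasp_force: 30.4
[0.494258   0.08939586 0.17016399]
[-2.74380666e-01  1.07941275e-01  1.56465719e-04]
[[321.35032963 436.34708311]]
[308   0  33  31 863] [323.78679027  13.98609502]
[306 116  32  35 773] [321.19404916 134.06209573]
[278 375  12  87 817] [283.76988984 417.33904529]
[351 375  13  87 839] [356.71632896 417.46841478]
[ 294  402   53   64 2784] [322.69252874 430.2424569 ]
```

```bash
python3 -m handwheel '[{"tx":-0.02,"ty":0.008,"tz":0,"ax":0,"ay":0,"az":0,"jaw":-1},{"tx":-0.036,"ty":0.014,"tz":0,"ax":0,"ay":0,"az":0,"jaw":-1},{"tx":-0.04,"ty":0.0157,"tz":0,"ax":0,"ay":0,"az":0,"jaw":-1},{"tx":-0.04,"ty":0.0157,"tz":0,"ax":0,"ay":0,"az":0,"jaw":-1},{"tx":-0.04,"ty":0.0157,"tz":0,"ax":0,"ay":0,"az":0,"jaw":-1},{"tx":-0.04,"ty":0.0157,"tz":0,"ax":0,"ay":0,"az":0,"jaw":-1},{"tx":-0.036,"ty":0.014,"tz":0,"ax":0,"ay":0,"az":0,"jaw":-1},{"tx":-0.024,"ty":0.0092,"tz":0,"ax":0,"ay":0,"az":0,"jaw":-1},{"tx":0,"ty":0,"tz":0,"ax":0,"ay":0,"az":0,"jaw":-1},{"tx":0,"ty":0,"tz":0,"ax":0,"ay":0,"az":0,"jaw":-1}]' 30
python3 - <<'E'
from h import *
t=tool(telemetry.get_obs());print(t[:3,3]);print(t[:3,:3].T@(np.r_[.5777,-.195,.0865]-t[:3,3]))
E
```

```text
time: 14.3
ee_pos: [0.5766, -0.1947, 0.1696]
tcp_rot: [-179.9, -0.0, 84.9]
wrist_force: [-0.7, 1.0, -0.7]
opening: 0.0216
grasp_force: 30.4
[ 0.57662828 -0.19472768  0.16957041]
[-0.00021738  0.00120116  0.0830688 ]
```

```bash
python3 -m handwheel '[{"tx":0,"ty":0.001,"tz":0.008,"ax":0,"ay":0,"az":0,"jaw":-1},{"tx":0,"ty":0,"tz":0.012,"ax":0,"ay":0,"az":0,"jaw":-1},{"tx":0,"ty":0,"tz":0.013,"ax":0,"ay":0,"az":0,"jaw":-1},{"tx":0,"ty":0,"tz":0.013,"ax":0,"ay":0,"az":0,"jaw":-1},{"tx":0,"ty":0,"tz":0.013,"ax":0,"ay":0,"az":0,"jaw":-1},{"tx":0,"ty":0,"tz":0.012,"ax":0,"ay":0,"az":0,"jaw":-1},{"tx":0,"ty":0,"tz":0.008,"ax":0,"ay":0,"az":0,"jaw":-1},{"tx":0,"ty":0,"tz":0.004,"ax":0,"ay":0,"az":0,"jaw":-1},{"tx":0,"ty":0,"tz":0,"ax":0,"ay":0,"az":0,"jaw":-1},{"tx":0,"ty":0,"tz":0,"ax":0,"ay":0,"az":0,"jaw":-1}]' 30
python3 - <<'E'
from h import *
o=telemetry.get_obs();print(o['ee_pos'],o['tcp_rot'],o['opening'],o['grasp_force'])
snap('wrist','w7');snap('side','s7')
a=cv2.imread('pics/w7.png')[80:,120:520];b=cv2.resize(cv2.imread('pics/s7.png')[220:420,300:460],None,fx=2,fy=2,interpolation=cv2.INTER_CUBIC)
cv2.imwrite('pics/c7.png',np.hstack([a,b]))
c=np.array([.5777,-.1934,.1]); x=np.array([np.cos(-.089),np.sin(-.089),0]);y=np.array([-x[1],x[0],0])
P=[c+sx*.011*x+sy*.014*y+[0,0,sz*.036] for sz in(1,-1) for sx,sy in((1,1),(1,-1),(-1,-1),(-1,1))]
print('side crop',((proj('s7',P)-[300,220])*2).round(0).tolist())
print('wrist stopper',proj('w7',c+[0,0,.041])-[120,80])
E
```

```text
time: 15.55
ee_pos: [0.5783, -0.1954, 0.0878]
tcp_rot: [180.0, 0.0, 84.9]
wrist_force: [-0.2, -0.0, -1.2]
opening: 0.0217
grasp_force: 30.4
[ 0.57825558 -0.19538231  0.08777596] [1.79957758e+02 9.36267398e-03 8.48503315e+01] 0.02168452715961233 30.42752981185913
side crop [[137.0, 127.0], [139.0, 148.0], [113.0, 148.0], [112.0, 126.0], [131.0, 189.0], [133.0, 211.0], [108.0, 210.0], [107.0, 188.0]]
wrist stopper [[199.43097076 348.74693128]]
```

View pics/c7.png

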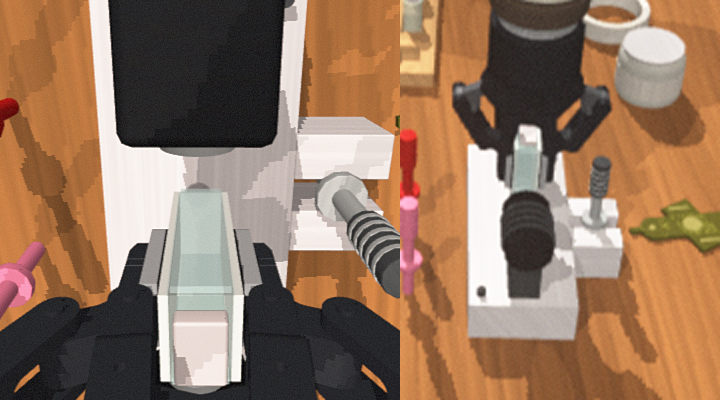

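The cell hangs upright between the heads. Its stopper is at wrist crop (200,347), against (199,349) expected, and the pin is upright in the notch at side crop (600,195). One hold call, then I hand in.

```bash
python3 -m handwheel '[{"tx":0,"ty":0,"tz":0.001,"ax":0,"ay":0,"az":0,"jaw":-1},{"tx":0,"ty":0,"tz":0,"ax":0,"ay":0,"az":0,"jaw":-1},{"tx":0,"ty":0,"tz":0,"ax":0,"ay":0,"az":0,"jaw":-1},{"tx":0,"ty":0,"tz":0,"ax":0,"ay":0,"az":0,"jaw":-1},{"tx":0,"ty":0,"tz":0,"ax":0,"ay":0,"az":0,"jaw":-1},{"tx":0,"ty":0,"tz":0,"ax":0,"ay":0,"az":0,"jaw":-1},{"tx":0,"ty":0,"tz":0,"ax":0,"ay":0,"az":0,"jaw":-1},{"tx":0,"ty":0,"tz":0,"ax":0,"ay":0,"az":0,"jaw":-1},{"tx":0,"ty":0,"tz":0,"ax":0,"ay":0,"az":0,"jaw":-1},{"tx":0,"ty":0,"tz":0,"ax":0,"ay":0,"az":0,"jaw":-1}]' 30
python3 -c "
from workcell import workorder
print(workorder.job_done())"
```

```text
time: 16.9
ee_pos: [0.578, -0.1953, 0.0863]
tcp_rot: [180.0, -0.0, 84.9]
wrist_force: [-0.4, 0.0, -1.2]
opening: 0.0219
grasp_force: 30.4
the job is handed in; nothing more can be done
None
```

The pin stands upright in the notch, the cell is held upright and still between the lenses, and the job was handed in at about 17 s; no verdict was returned, so my own checks are the only confirmation.

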